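# Tip the filter cartridge down into its drip tray and push the tray home

## Task

The rinsed filter cartridge stands on end in the pulled-out drip tray, too tall to go under the steel bridge: push it over so that it lies flat inside the tray, and only then push the tray fully home. Do it all by pushing with the fingers: lift or carry nothing, and leave the other things on the counter and bridge where they stand.

Things in the scene. Friction and masses are not known exactly. Their poses are not given: they have to be found in the camera images.
- station: Low fixed steel bridge: plate 130 x 492 mm, underside 108, top 120 mm above the counter, on side cheeks; two fixed drip filters on it reach 189 mm. Origin at counter height, at the tray's centre when home; x points into the bridge, away from the robot, y along the tray. The plate covers x -10 to +120 mm, so a tray that is home still sticks out in front.
- tray (a joint): How far the white plastic drip tray is pulled out (to station -x), in m: 0 fully home against a stop, at most 0.16. About 1.5 N of friction; it stays where left. Tray 150 mm (station x) by 440 mm (station y) outside, walls 4 mm, rim 35 mm and inner floor 7 mm above the counter; its centre is at station x = -joint, y = 0.
- tray_lip (a point): Centre of the flat front face of the tray's pull lip, 18 mm above the counter; the lip is a solid block 120 mm wide (station y) and 30 mm high (3 to 33 mm above the counter) that sticks out 25 mm in front of the tray's front wall. The place to push the tray. Moves with the tray.
- cartridge: Loose white ceramic cartridge, about 0.3 kg, 160 mm tall, round body 57 mm across, grey hexagonal end caps 64 mm across flats, 24 mm thick. Origin at the centre of its foot, z along its length. It stands anywhere along the tray, two flats facing along it. Pushed near the top it tips, not slides, falls by itself past about 22 degrees and stays lying on a flat, axis 39 mm above the counter.
- cartridge_mid (a point): Middle of the cartridge's axis, 80 mm from either end.
- mug: Loose steel mug, 76 mm in diameter, 85 mm high, handle at its +y, on the counter off the tray's left end. Origin under its centre. Leave alone.
- funnel: Loose yellow plastic funnel standing mouth down, 100 mm wide, 90 mm high, on the counter off the tray's right end. Origin under its centre. Leave alone.
- carafe: Loose glass carafe with a black twist cap, 96 mm in diameter, 200 mm high, upright at the far left or right. Origin under its centre. Leave alone.
- jar: Loose amber glass jar, 84 mm in diameter, 120 mm high, upright at the other side from the carafe. Origin under its centre. Leave alone.
- lid_rest: Loose white ceramic lid rest, a disc 116 mm across with two upright ridges, 41 mm high, on the counter near the robot to its left. Origin under its centre. Leave alone.
- spoon: Loose spoon lying on the counter near the robot to its right, its length along its x. Leave alone.
- cup: Loose white ceramic cup, 72 mm in diameter, 60 mm high, standing on the bridge (its rim 180 mm above the counter). Origin under its centre. Leave alone.
Mind the look-alikes: they are no part of the job. Leave any purple or yellow look-alike of the cartridge alone.

How it is judged:
By the outcome, as a careful person would: the job done as asked, in the order asked, and still so for the second after the job is handed in, with the robot touching nothing.
It also fails if it takes over 48 s, if anything falls off the work surface, if the arm or the gripper's body presses on something with over 40 N, if the wrist force passes 120 N, or if a joint passes its speed limit or range.

## Robot

A 6-joint arm with a two-finger parallel gripper is mounted at the origin on the work surface. World frame = base frame: x ahead of the robot, y to its left, z up, the work surface at z = 0. Lengths are in mm, angles in rad, forces in N, time in s.
With the tool pointing down it reaches from about 350 to 875 mm from the base axis. Payload 4.2 kg.
Tool frame: the origin (TCP) lies at the very end of the fingers, on their centre line; the grasp point (between the pads) lies 19 mm behind it; z points along the fingers, y is the line along which they close (so a half turn about z gives the same grasp; the last joint's range is limited). The gripper opens to 85 mm and grips with 20 to 120 N. Pads are 22 mm wide; open, the fingers measure 114 mm over their backs; the gripper's body (76 mm by 85 mm) begins 54 mm behind the grasp point. The pads swing forward as they close: fully open they stand 13 mm farther back than shut.
Start: joints at [-1.065, 0.385, 0.008, 0, -1.194, -0.259], TCP at [152.706, -606.036, 231.312] pointing down, gripper open.
Joint ranges: [-3.14, 3.14], [-1.21, 2.06], [-1.07, 1.41], [-3.16, 2.05], [-2.99, -0.16], [-3.1, 3.1]. Speed limits (rad/s): [2.79, 2.79, 3.14, 3.14, 3.14, 3.14].

## Interface

Orientations are given as a unit quaternion [x, y, z, w].
In Python, from bench import read_state, get_image, get_calibration, job_done gives the robot as it stands.
- The arm moves only by the shell command python3 -m creep 'ROWS'. ROWS is a JSON object of lists of equal length, an entry for each row: "translation": the shift along the world's x, y, z in cm, a list of three; "delta_rot": the turn, a rotation vector about the world's x, y, z in degrees, a list of three; "hand": the finger opening in cm, from 0 to 8.54. A call has 1 to 8 rows; each row is the pose to reach, as a shift and turn from the pose commanded when the call began; what a row does not reach only later rows make up. A row lasts 1/8 s, in which the tool goes at most 62.5 mm and 10.7 degrees, less where a joint would pass 70% of its speed; a pose out of reach is approached as far as the arm can. A call with a gripper value outside its range is refused whole. The fingers move at their own pace and stop on an object; the grip force is fixed at half the most. Time passes only in rows, so rows that repeat a pose let the fingers close. It gives the time, the measured TCP pose, the force, the opening and the grip force at its end, in the units of the state.
- read_state(): the state, without advancing time (a new reading comes with each control period).
- get_image(name): name is "scene" or "top" or "wrist"; returns (picture, depth): 400x640x3 uint8, red, green, blue; 400x640 float32, mm along the optical axis (not along the pixel's ray), 0 where there is no reading.
- get_calibration(name): a dict with "intrinsics" (3x3 intrinsics, pixels), "dist" ([k1, k2, p1, p2, k3] as OpenCV has them; the pictures are not rectified), "xyz" and "attitude" of the camera in the world. Camera axes: x right, y down, z forward; pixel columns grow to the right and rows downward; lengths in mm; the calibration is good to about 2 mm. A picture is of the moment at which its call begins: read the wrist's pose just before it. get_calibration takes no time and is no camera call; for the wrist camera it gives the pose at the moment of the call.
- job_done(): hands the job in; it is judged then, once.
The state is a dict: "clock": time; "joints": joint angles; "joint_vel": joint speeds; "joint_efforts": joint torques, N m; "position": TCP position; "ee_rot": TCP orientation; "contact_force": force on the tool from outside, world axes, zero at the start; "wrist_torque": the same for the moment, N m; "gripper_width": finger opening in mm; "grasp_force": force on a finger pad.
Only numpy, scipy, OpenCV 4.12 (cv2) and the standard library are available. Lean on these libraries where they do the work, as an engineer would, in place of code of your own. Each camera call takes 0.05 s, during which the arm holds its last target. There are 200 camera calls.

## Working session

There is one attempt and no reset: what is moved stays moved. The work goes in short steps, Python scripts to look and compute and a shell command to move; the robot and the scene stay as the last step left them, time stands still between calls to the robot, and variables do not carry over. Pictures are saved under pics/ and viewed, at most 10 in all, crops included, and the job is handed in when it is done.

```bash
mkdir -p pics
cat > h.py <<'E'
import numpy as np,cv2
from scipy.spatial.transform import Rotation as R
from bench import *
def cal(n):
    c=get_calibration(n);a=np.array(c["attitude"],float)
    M=R.from_quat(a).as_matrix() if a.size==4 else a.reshape(3,3)
    return np.array(c["intrinsics"]),np.array(c["dist"]),np.array(c["xyz"]),M
def cloud(n):
    K,d,t,M=cal(n);p,D=get_image(n)
    u,v=np.meshgrid(np.arange(640.),np.arange(400.))
    q=cv2.undistortPoints(np.stack([u,v],-1).reshape(-1,1,2),K,d).reshape(400,640,2)
    P=np.dstack([q,np.ones((400,640))])*D[...,None]
    P=P@M.T+t; P[D==0]=np.nan
    return p,P
E
python3 - <<'E'
from h import *
for n in("scene","top"):
    p,P=cloud(n);np.savez(n+".npz",p=p,P=P);cv2.imwrite(f"pics/{n}0.png",p[...,::-1]);print(n,get_calibration(n))
print(read_state())
E
```

```text
scene {'intrinsics': array([[399.98907158,   0.        , 320.82178604],
       [  0.        , 399.98907158, 193.0780648 ],
       [  0.        ,   0.        ,   1.        ]]), 'dist': array([-0.05106234,  0.        ,  0.        ,  0.        ,  0.        ]), 'xyz': array([1376.48053   ,  -48.60401971,  938.19606311]), 'attitude': array([ 0.6843446 ,  0.62086224, -0.26141475, -0.27904278])}
top {'intrinsics': array([[454.87792635,   0.        , 321.07680439],
       [  0.        , 454.87792635, 206.29834182],
       [  0.        ,   0.        ,   1.        ]]), 'dist': array([-0.07791196,  0.        ,  0.        ,  0.        ,  0.        ]), 'xyz': array([ 365.15401181,   11.54709131, 1659.90078009]), 'attitude': array([-0.6997977 ,  0.71225143, -0.03681065,  0.04032437])}
{'clock': 0.1, 'joints': array([-1.06539704e+00,  3.85470715e-01,  6.78379128e-03, -4.28941971e-04,
       -1.19400563e+00, -2.58579844e-01]), 'joint_vel': array([-0.00225752, -0.00162002,  0.00336867,  0.00203262,  0.00091631,
        0.00016237]), 'joint_efforts': array([-7.42512093e-04, -3.93318129e+01,  1.88929439e+01,  4.19800624e+00,
       -2.59911620e-03,  9.26115462e-06]), 'position': array([ 152.57987511, -605.55949096,  230.34561021]), 'ee_rot': array([-1.23018147e-01,  9.92403948e-01,  9.54090751e-04, -1.68443507e-04]), 'contact_force': array([-0.05517646,  0.11020172, -0.76488855]), 'wrist_torque': array([ 0.00240836, -0.02678602,  0.02390382]), 'grasp_force': 0.0, 'gripper_width': 85.56525332880081}
```

View pics/scene0.png

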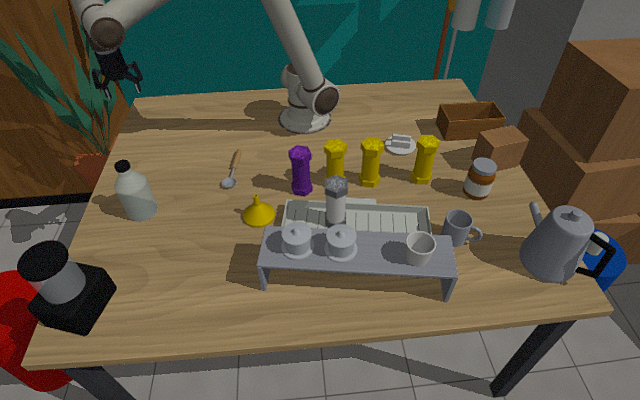

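View pics/top0.png

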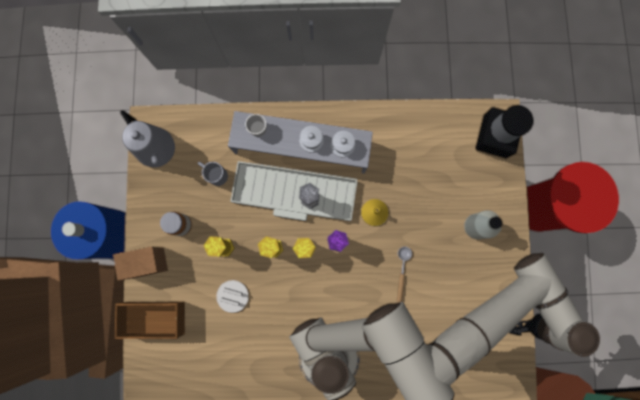

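The cartridge is the white one with grey caps, standing in the tray (scene ~(336,200), top ~(310,195)). The look-alikes are purple (top (338,241)) and three yellow (top (215,246), (268,247), (304,247)), all standing on the counter in front of the tray. I'll measure and confirm with a crop.

Run:
```python
from h import *
z=np.load("top.npz");p,P=z["p"],z["P"]
cv2.imwrite("pics/crop.png",cv2.resize(p[100:310,150:450],None,fx=2.6,fy=2.6,interpolation=cv2.INTER_CUBIC)[...,::-1])
roi=np.zeros((400,640),bool);roi[100:290,120:520]=1
Z=P[...,2]
def comps(m,name,amin=30):
    n,l,s,c=cv2.connectedComponentsWithStats((m&roi).astype(np.uint8))
    for i in range(1,n):
        if s[i,4]>=amin:
            q=P[l==i];r=cv2.minAreaRect(q[:,:2].astype(np.float32))
            print(name,c[i].round(),s[i,4],"med",np.median(q,0).round(),"rect",np.round(r[0]),np.round(r[1]),round(r[2],1),"z98",np.nanpercentile(q[:,2],98).round())
comps((Z>112)&(Z<128),"plate",100)
comps((Z>145),"tall",15)
comps((Z>50)&(Z<142),"mid",30)
comps((Z>24)&(Z<45),"rim",60)
comps((Z>4)&(Z<45),"tray",400)
```

```text
plate [299. 140.] 3880 med [766. 107. 120.] rect [772.  88.] [494. 133.] 80.1 z98 127.0
plate [257. 126.] 107 med [818. 236. 124.] rect [817. 237.] [41. 45.] 47.1 z98 128.0
plate [170. 223.] 360 med [486. 535. 119.] rect [487. 536.] [73. 73.] 64.1 z98 126.0
plate [137. 263.] 937 med [351. 649. 119.] rect [352. 652.] [ 92. 132.] 11.3 z98 126.0
tall [509. 123.] 666 med [ 791. -613.  218.] rect [ 797. -622.] [102.  70.] 12.9 z98 226.0
tall [138. 136.] 1021 med [777. 632. 179.] rect [804. 640.] [168. 114.] 9.2 z98 203.0
tall [255. 123.] 196 med [824. 238. 172.] rect [811. 233.] [71. 70.] 15.3 z98 185.0
tall [311. 136.] 379 med [764.  47. 175.] rect [764.  46.] [71. 73.] 86.9 z98 187.0
tall [343. 141.] 383 med [743. -61. 176.] rect [746. -61.] [71. 70.] 88.8 z98 188.0
tall [155. 160.] 34 med [700. 582. 156.] rect [701. 584.] [23. 17.] 35.9 z98 164.0
tall [309. 193.] 335 med [573.  57. 166.] rect [573.  57.] [64. 71.] 84.2 z98 174.0
tall [491. 223.] 326 med [ 460. -539.  168.] rect [ 461. -542.] [67. 58.] 6.9 z98 205.0
tall [338. 240.] 330 med [417. -36. 159.] rect [416. -36.] [70. 64.] 72
[... 1106 characters left out ...]
0.9 z98 125.0
mid [226. 248.] 61 med [399. 349.  85.] rect [399. 352.] [25. 53.] 81.4 z98 140.0
mid [140. 262.] 1140 med [352. 640. 118.] rect [351. 657.] [ 92. 142.] 11.8 z98 126.0
rim [484. 139.] 97 med [ 763. -585.   33.] rect [ 793. -586.] [170.  72.] 16.1 z98 45.0
rim [163. 154.] 139 med [739. 583.  34.] rect [754. 612.] [ 77. 150.] 47.5 z98 45.0
rim [291. 197.] 710 med [544. 130.  33.] rect [592. 118.] [442. 177.] 80.2 z98 41.0
rim [375. 212.] 239 med [ 520. -173.   32.] rect [ 520. -176.] [73. 80.] 88.8 z98 44.0
tray [293. 192.] 4047 med [605. 131.   9.] rect [601. 121.] [468. 201.] 79.8 z98 38.0
tray [374. 212.] 481 med [ 518. -171.   24.] rect [ 525. -177.] [103. 101.] 21.8 z98 44.0
```

View pics/crop.png

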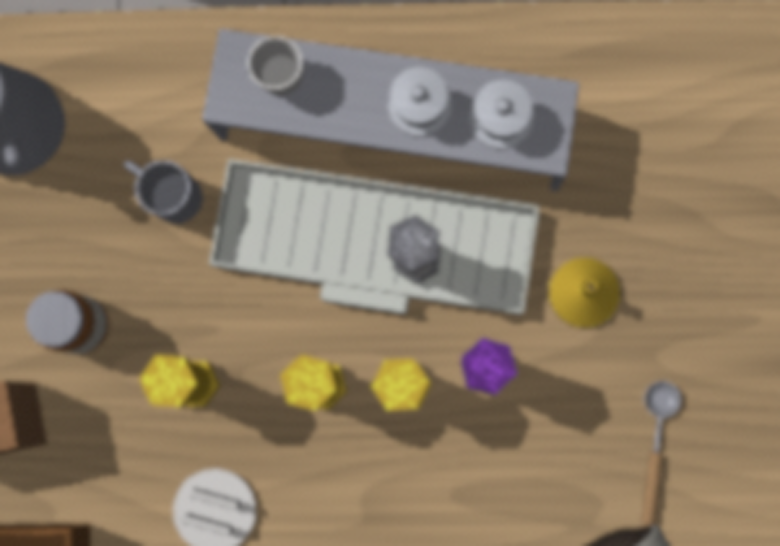

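Crop confirms it: the target is the grey-capped white cartridge standing in the tray (crop (415,248)). The purple (490,365) and yellow ones (170,380), (310,382), (400,385) stand on the counter in front and stay untouched. Station yaw is about −10°, with the joint at about 116 mm. The cartridge is at tray y ≈ −63, so it has to tip toward +y, where there is room. Next I move to its −y side.

```bash
python3 -m creep '{"translation":[[3,4.2,2.5],[6.5,9,4.5],[10,13.8,6],[13.4,18.6,7],[16.8,23.4,7],[20.2,28.2,7],[23.6,33,7],[27,37.8,7]],"delta_rot":[[0,0,-3],[0,0,-6],[0,0,-9],[0,0,-12],[0,0,-15],[0,0,-18],[0,0,-21],[0,0,-24]],"hand":[0,0,0,0,0,0,0,0]}'
python3 -m creep '{"translation":[[3.4,5,0],[6.8,10,-1],[10.2,15,-2],[13.6,21,-4],[13.6,21,-7],[13.6,21,-10],[13.6,21,-13],[13.6,21,-15]],"delta_rot":[[0,0,0],[0,0,0],[0,0,0],[0,0,0],[0,0,0],[0,0,0],[0,0,0],[0,0,0]],"hand":[0,0,0,0,0,0,0,0]}'
```

```text
clock: 1.1
position: [423.3, -226.2, 301.2]
ee_rot: [0.087, 0.996, 0.0, -0.0]
contact_force: [0.3, -0.7, 0.4]
gripper_width: -0.2
grasp_force: 0.0
clock: 2.1
position: [557.7, -18.0, 149.2]
ee_rot: [0.086, 0.996, -0.0, -0.001]
contact_force: [0.6, -0.2, 0.5]
gripper_width: -0.1
grasp_force: 0.0
```

```bash
python3 -m creep '{"translation":[[0.26,1.5,0],[0.43,2.5,0],[0.6,3.4,0],[0.73,4.2,0],[0.87,5,0],[1.0,5.8,0],[1.13,6.5,0],[1.21,7,0]],"delta_rot":[[0,0,0],[0,0,0],[0,0,0],[0,0,0],[0,0,0],[0,0,0],[0,0,0],[0,0,0]],"hand":[0,0,0,0,0,0,0,0]}'
python3 - <<'E'
from h import *
p,P=cloud("scene");cv2.imwrite("pics/s1.png",cv2.resize(p[120:310,200:500],None,fx=2.6,fy=2.6)[...,::-1])
E
```

```text
clock: 3.1
position: [570.8, 52.5, 151.2]
ee_rot: [0.086, 0.996, 0.0, -0.0]
contact_force: [1.1, -0.2, 1.1]
gripper_width: -0.1
grasp_force: 0.1
```

View pics/s1.png

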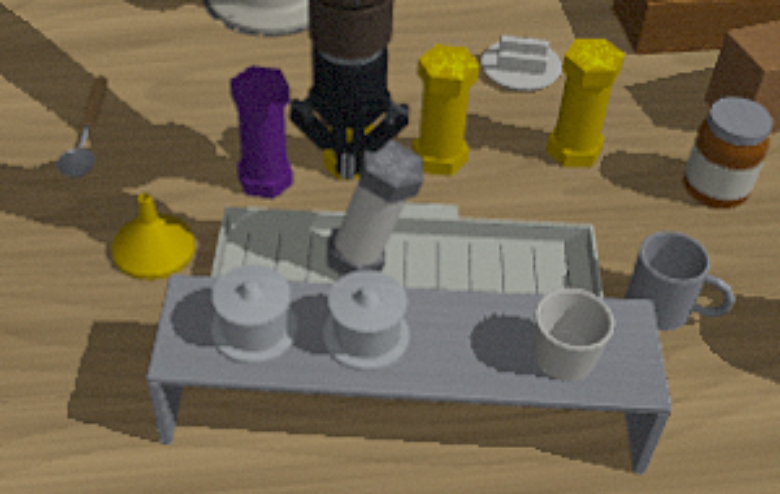

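The cartridge (crop (375,210)) leans about 20° toward +y against the fingers. A little more push will drop it.

```bash
python3 -m creep '{"translation":[[0.1,0.6,0],[0.2,1.2,0],[0.3,1.8,0],[0.41,2.4,0],[0.41,2.4,0],[0.2,1.2,3],[-1,0,6],[-1,0,9]],"delta_rot":[[0,0,0],[0,0,0],[0,0,0],[0,0,0],[0,0,0],[0,0,0],[0,0,0],[0,0,0]],"hand":[0,0,0,0,0,0,0,0]}'
python3 - <<'E'
from h import *
p,P=cloud("scene");cv2.imwrite("pics/s2.png",cv2.resize(p[120:310,200:500],None,fx=2.6,fy=2.6)[...,::-1])
E
```

```text
clock: 4.15
position: [560.0, 51.1, 242.3]
ee_rot: [0.086, 0.996, -0.0, -0.0]
contact_force: [-0.2, 0.5, -0.8]
gripper_width: 0.1
grasp_force: 0.0
```

View pics/s2.png

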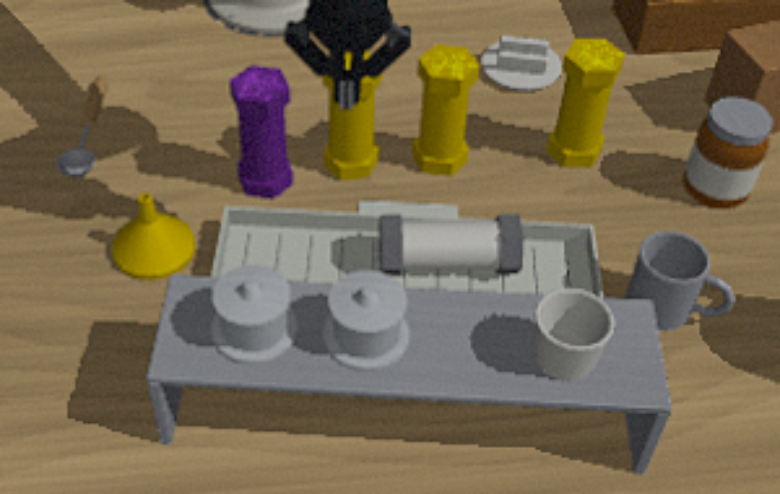

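It lies flat inside the tray (crop (450,243)). Next I check the lip and the space in front of it.

Run:
```python
from h import *
z=np.load("top.npz")["P"].reshape(-1,3);y=np.radians(-10)
ex=np.array([np.cos(y),np.sin(y)]);ey=np.array([-np.sin(y),np.cos(y)]);c=np.array([604,116.])
for nm,P in(("before",z),("now",cloud("scene")[1].reshape(-1,3))):
    s=np.c_[(P[:,:2]-c)@ex,(P[:,:2]-c)@ey,P[:,2]]
    L=s[(s[:,2]>24)&(s[:,2]<42)&(s[:,0]<-80)&(s[:,0]>-115)&(abs(s[:,1])<100)]
    print(nm,"lip x",np.percentile(L[:,0],[2,10,50,98]).round(1),"y",np.percentile(L[:,1],[2,98]).round(),len(L))
    for k in(60,):
        Q=s[(s[:,2]>k)&(s[:,2]<175)&(abs(s[:,1])<170)&(s[:,0]<-120)&(s[:,0]>-300)]
        for a in range(-160,160,20):
            q=Q[abs(Q[:,1]-a)<10]
            if len(q)>5: print(a,np.percentile(q[:,0],[1,99]).round())
    C=s[(s[:,2]>50)&(s[:,2]<85)&(abs(s[:,0])<75)&(abs(s[:,1])<200)]
    if nm=="now":print("cart",np.percentile(C,[2,50,98],axis=0).round())
```

```text
before lip x [-100.5  -98.7  -90.7  -80.6] y [-59.  56.] 190
-160 [-187. -130.]
-100 [-228. -174.]
-80 [-231. -167.]
-60 [-232. -170.]
-40 [-215. -180.]
0 [-224. -208.]
20 [-247. -187.]
40 [-248. -184.]
60 [-246. -186.]
80 [-224. -205.]
now lip x [-98.3 -95.5 -88.5 -80.5] y [-56.  60.] 144
-160 [-181. -123.]
-140 [-157. -145.]
-100 [-192. -172.]
-80 [-223. -166.]
-60 [-221. -166.]
-40 [-206. -169.]
0 [-223. -206.]
20 [-244. -181.]
40 [-244. -178.]
60 [-245. -179.]
80 [-229. -197.]
cart [[-44. -27.  51.]
 [-13.  50.  65.]
 [  7. 127.  73.]]
```

```bash
python3 -m creep '{"translation":[[-3,3,1],[-6,6,1],[-7.6,7.7,0],[-7.6,7.7,-3],[-7.6,7.7,-6],[-7.6,7.7,-9],[-7.6,7.7,-12],[-7.6,7.7,-12]],"delta_rot":[[0.7,4,0],[1.4,7.9,0],[1.4,7.9,0],[1.4,7.9,0],[1.4,7.9,0],[1.4,7.9,0],[1.4,7.9,0],[1.4,7.9,0]],"hand":[0,0,0,0,0,0,0,0]}'
python3 - <<'E'
from h import *
p,P=cloud("scene");cv2.imwrite("pics/s3.png",cv2.resize(p[120:310,200:500],None,fx=2.6,fy=2.6)[...,::-1])
E
```

```text
clock: 5.25
position: [483.0, 128.0, 118.9]
ee_rot: [0.086, 0.994, 0.005, -0.072]
contact_force: [-0.1, -0.2, 1.3]
gripper_width: -0.2
grasp_force: 0.0
```

View pics/s3.png

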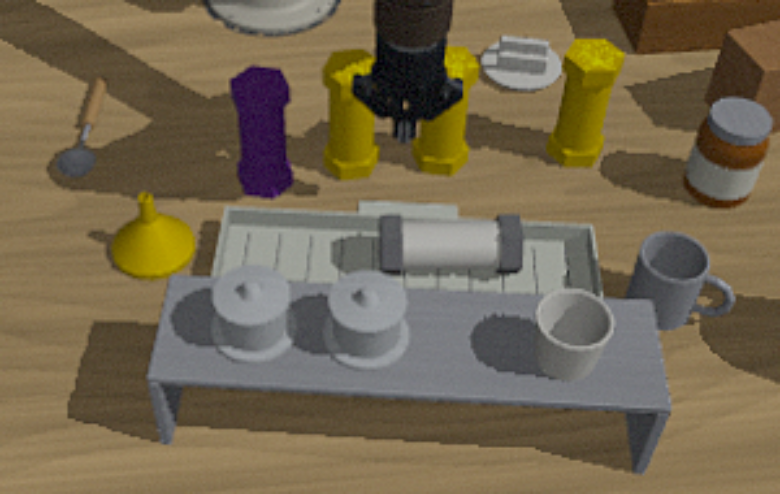

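The fingers (crop (403,130)) are above the gap behind the lip, in front of the yellow pair and clear of it. Now down.

```bash
python3 -m creep '{"translation":[[0,0,-2],[0,0,-4],[0,0,-5.5],[0,0,-7],[0,0,-8],[0,0,-9],[0,0,-10],[0,0,-10]],"delta_rot":[[0,0,0],[0,0,0],[0,0,0],[0,0,0],[0,0,0],[0,0,0],[0,0,0],[0,0,0]],"hand":[0,0,0,0,0,0,0,0]}'
```

```text
clock: 6.3
position: [484.3, 128.7, 20.5]
ee_rot: [0.086, 0.994, 0.006, -0.07]
contact_force: [0.1, 0.4, -0.4]
gripper_width: -0.2
grasp_force: 0.0
```

```bash
python3 -m creep '{"translation":[[0.5,-0.09,0],[1.2,-0.21,0],[2.1,-0.37,0],[3.1,-0.55,0],[4.1,-0.72,0],[5.1,-0.9,0],[6.1,-1.07,0],[7.1,-1.25,0]],"delta_rot":[[0,0,0],[0,0,0],[0,0,0],[0,0,0],[0,0,0],[0,0,0],[0,0,0],[0,0,0]],"hand":[0,0,0,0,0,0,0,0]}'
python3 - <<'E'
from h import *
print(read_state()["contact_force"])
p,P=cloud("scene");cv2.imwrite("pics/s4.png",cv2.resize(p[120:310,200:500],None,fx=2.6,fy=2.6)[...,::-1])
E
```

```text
clock: 7.3
position: [556.5, 116.3, 21.3]
ee_rot: [0.086, 0.994, 0.006, -0.07]
contact_force: [-2.0, 1.9, 2.0]
gripper_width: -0.2
grasp_force: 1.2
[-2.04863911  1.86633226  2.00709556]
```

View pics/s4.png

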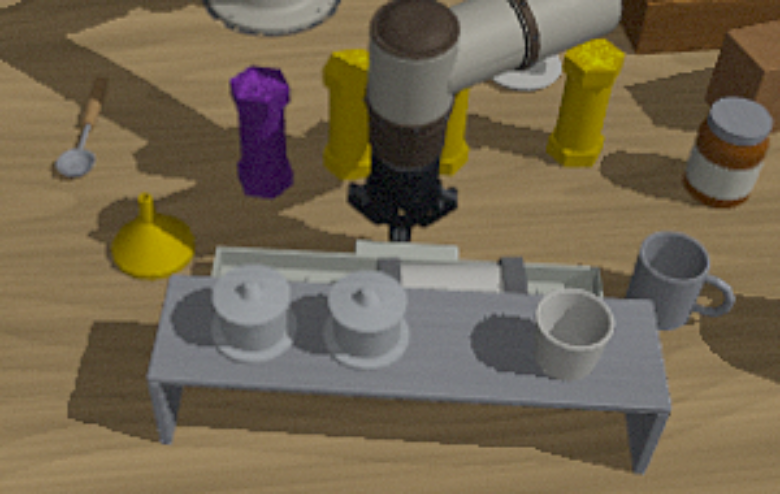

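The tray is moving in straight, with the cartridge lying under the bridge edge (crop (450,275)). I keep pushing and slow down near the stop.

```bash
python3 -m creep '{"translation":[[0.8,-0.14,0],[1.6,-0.28,0],[2.4,-0.42,0],[3.1,-0.55,0],[3.7,-0.65,0],[4.2,-0.74,0],[4.5,-0.79,0],[4.7,-0.83,0]],"delta_rot":[[0,0,0],[0,0,0],[0,0,0],[0,0,0],[0,0,0],[0,0,0],[0,0,0],[0,0,0]],"hand":[0,0,0,0,0,0,0,0]}'
python3 -m creep '{"translation":[[0.2,-0.03,0],[0.4,-0.07,0],[0.6,-0.1,0],[0.6,-0.1,0]],"delta_rot":[[0,0,0],[0,0,0],[0,0,0],[0,0,0]],"hand":[0,0,0,0]}'
```

```text
clock: 8.35
position: [602.9, 108.1, 21.2]
ee_rot: [0.086, 0.994, 0.006, -0.07]
contact_force: [-1.2, 0.9, 0.6]
gripper_width: -0.1
grasp_force: 0.8
clock: 8.85
position: [605.2, 107.6, 21.1]
ee_rot: [0.086, 0.994, 0.006, -0.074]
contact_force: [-8.6, 3.6, 4.2]
gripper_width: -0.3
grasp_force: 5.0
```

```bash
python3 -m creep '{"translation":[[0.3,-0.05,0],[0.6,-0.1,0],[0.6,-0.1,0]],"delta_rot":[[0,0,0],[0,0,0],[0,0,0]],"hand":[0,0,0]}'
python3 -m creep '{"translation":[[-1,0.17,0],[-3,0.5,0],[-3,0.5,3],[-3,0.5,7],[-3,0.5,12],[-3,0.5,17],[-4,-3,22],[-4,-8,22]],"delta_rot":[[0,0,0],[0,0,0],[0,0,0],[0,0,0],[0,0,0],[0,0,0],[0,0,0],[0,0,0]],"hand":[0,0,0,0,0,0,0,0]}'
python3 -m creep '{"translation":[[-2,-5,2],[-4,-10,2],[-6,-15,2],[-8,-20,2],[-10,-25,2],[-10,-25,2]],"delta_rot":[[0,0,0],[0,0,0],[0,0,0],[0,0,0],[0,0,0],[0,0,0]],"hand":[0,0,0,0,0,0]}'
python3 - <<'E'
from h import *
y=np.radians(-10)
ex=np.array([np.cos(y),np.sin(y)]);ey=np.array([-np.sin(y),np.cos(y)]);c=np.array([718,97.5])
for n in("top","scene"):
    p,P=cloud(n);P=P.reshape(-1,3)
    s=np.c_[(P[:,:2]-c)@ex,(P[:,:2]-c)@ey,P[:,2]]
    L=s[(s[:,2]>24)&(s[:,2]<42)&(s[:,0]<-60)&(s[:,0]>-150)&(abs(s[:,1])<60)]
    print(n,"lip x",np.percentile(L[:,0],[2,10,50]).round(1))
    if n=="top":B=s[(s[:,2]>112)&(s[:,2]<126)&(s[:,0]<160)&(s[:,0]>-50)&(abs(s[:,1])<200)];print("plate",np.percentile(B[:,0],[1,99]))
    cv2.imwrite(f"pics/{n}5.png",p[...,::-1] if n=="top" else cv2.resize(p[120:310,200:500],None,fx=2.6,fy=2.6)[...,::-1])
E
```

```text
clock: 9.22
position: [605.4, 107.5, 21.1]
ee_rot: [0.086, 0.993, 0.005, -0.08]
contact_force: [-20.9, 9.9, 12.3]
gripper_width: -0.3
grasp_force: 12.1
clock: 10.22
position: [577.8, 26.1, 247.4]
ee_rot: [0.084, 0.994, 0.008, -0.063]
contact_force: [0.6, -1.1, -1.2]
gripper_width: 0.2
grasp_force: 0.0
clock: 10.98
position: [473.9, -227.0, 262.0]
ee_rot: [0.088, 0.994, 0.006, -0.068]
contact_force: [0.5, 0.8, 0.9]
gripper_width: -0.0
grasp_force: 0.0
top lip x [-100.1  -97.9  -85.9]
plate [ -9.93656848 119.25953709]
scene lip x [-97.6 -95.4 -88.7]
```

View pics/scene5.png

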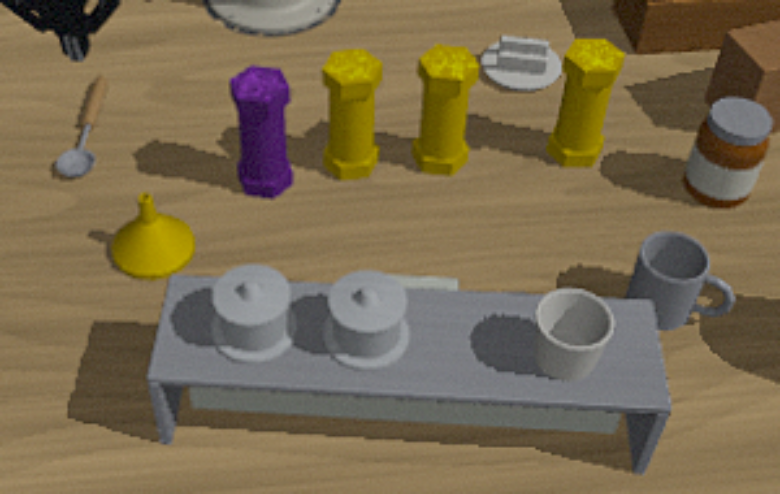

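View pics/top5.png

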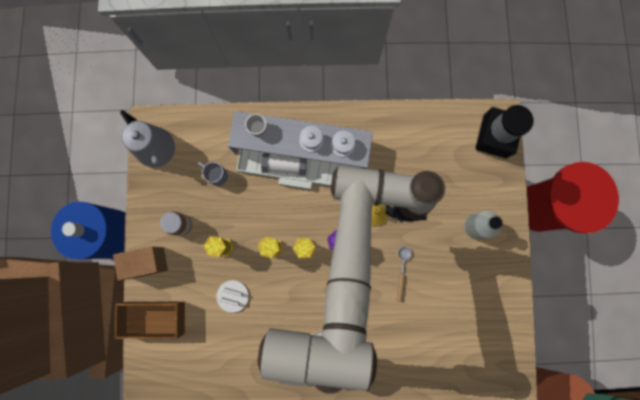

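The tray is home: the lip front is at station x ≈ −100, and it held against about 21 N. The cartridge lies flat in it (top (287,163)), everything else is in place, and the arm is clear.

```bash
python3 -c "from bench import *;print(job_done())"
```

```text
the job is handed in; nothing more can be done
None
```

The job is handed in: the cartridge was tipped to lie flat in the tray, then the tray was pushed home against its stop, and the other things were left where they stood.

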